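Feel for the hidden release notch of the rice press and press it

ROBOT

A 6-joint arm with a two-finger parallel gripper is mounted at the origin on the work surface. World frame = base frame: x ahead of the robot, y to its left, z up, the work surface at z = 0. Lengths are in mm, angles in degrees, forces in N, time in s.
With the tool pointing down it reaches from about 250 to 800 mm from the base axis. Payload 8.5 kg.
Tool frame: the origin (TCP) lies midway between the tips of the shut fingers; the grasp point (between the pads) lies 19 mm behind it; z points along the fingers, y is the line along which they close (so a half turn about z gives the same grasp; the last joint's range is limited). The gripper opens to 85 mm and grips with 20 to 120 N. Pads are 22 mm wide; open, the fingers measure 114 mm over their backs; the gripper's body (76 mm by 85 mm) begins 54 mm behind the grasp point. The pads swing forward as they close: fully open they stand 13 mm farther back than shut.
Start: joints at [71.505, 13.648, -0.773, 75.585, 0, 90], TCP at [166.525, 497.84, 200.476] pointing down, gripper open.
Joint ranges: [-152.45, 152.45], [-59.26, 108.67], [-65.41, 83.53], [-104.44, 129.93], [-82.83, 76.93], [-180, 180]. Speed limits (degrees/s): [127.2, 127.2, 159.86, 180, 180, 180].

INTERFACE

Orientations are given as a 3x3 rotation matrix whose columns are the frame's x, y, z axes.
In Python, from plant import r gives the robot as it stands.
- The arm moves only by the tool servo_tool, never from a script. Its argument "increments" is text: rows parted by semicolons, each of 7 numbers parted by spaces: the shift along the tool's x, y, z each as a share of 0.025 m, from -1 to 1, then the turn, a rotation vector about the tool's x, y, z each as a share of 4 degrees, from -1 to 1, then the closure, from 0 (fully open) to 1 (shut). A call has 1 to 5 rows; each row shifts and turns the commanded pose from where the row before left it, along the tool's axes as they then stand; what a row does not reach is not made up. A row lasts 1/12 s, in which the tool goes at most 41.7 mm and 7.16 degrees, less where a joint would pass 70% of its speed; a pose out of reach is approached as far as the arm can. A call with a number of a shift or a turn outside -1 to 1 is refused whole. A call with a gripper value outside its range is refused whole. The fingers move at their own pace and stop on an object; "force" is the grip in N (left out, the last holds). Time passes only in rows, so rows that do not move let the fingers close. It gives the time, the measured TCP pose, the force, the opening and the grip force at its end, in the units of the state.
- r.state(): the state, without advancing time (a new reading comes with each control period).
- r.get_image(name): name is "scene" or "top" or "wrist"; returns the picture (384x512x3 uint8, blue, green, red); there is no depth.
- r.get_calibration(name): a dict with "K" (3x3 intrinsics, pixels), "origin" and "attitude" of the camera in the world. Camera axes: x right, y up, looking along -z (the intrinsics and any distortion apply to the point x, -y, -z); pixel columns grow to the right and rows downward; lengths in mm; the calibration is good to about 2 mm. A picture is of the moment at which its call begins: read the wrist's pose just before it. get_calibration takes no time and is no camera call; for the wrist camera it gives the pose at the moment of the call.
- r.close_job(): hands the job in; it is judged then, once.
The state is a dict: "time": time; "joint_positions": joint angles; "joint_vel": joint speeds; "joint_efforts": joint torques, N m; "ee_pos": TCP position; "eef_rot": TCP orientation; "contact_force": force on the tool from outside, world axes, zero at the start; "wrist_torque": the same for the moment, N m; "grip_width": finger opening in mm; "finger_force": force on a finger pad.
Only numpy, scipy, OpenCV 4.12 (cv2) and the standard library are available. Lean on these libraries where they do the work, as an engineer would, in place of code of your own. Each camera call takes 0.05 s, during which the arm holds its last target. There are 200 camera calls.

TASK

The round rice press is locked, and its release key is hidden in a notch somewhere in the springy rim. With the fingers shut, rest the fingertip lightly on the rim at the lug so that the rim gives a little, sweep it along the rim away from the lug, round the side nearest the robot, until you find the notch, then press the key inside the notch fully down, so that the plunger comes up, without holding the rim down. Lift nothing, do not force the rim down to its stop, neither shove nor turn the press, and leave the other things alone.

Things in the scene. Friction and masses are not known exactly. Their poses are not given: they have to be found in the camera images.
- press_mid (a point): round loose rice press on the bamboo board, 1.7 kg, white plastic on a steel foot 176 mm across. This point: on its upright axis, level with the top of the rim at rest, 70 mm above the board's top. z up, y towards the lug. Rim: flat-topped ring 52 to 76 mm from the axis. Inside it the press is 15 mm lower or more, outside at least 25 mm lower
- rim_start (a point): point on the rim's top, 66 mm from the axis, beside the lug (small white block on the foot just outside the rim, top 26 mm below the rim's): begin here and sweep counterclockwise seen from above, 66 mm from the axis. The middle of the notch lies 45 to 155 degrees counterclockwise from here; where exactly is not told
- rim (a joint): how far the sprung rim is pressed down, m: 0 at rest, 0.010 at its stop. It gives from about 1.5 N, then 0.8 N per mm, sinking level as a whole; 0.002 to 0.004 is a light touch. It rises by itself once the fingertip has come into the notch, whose far end then stops the fingertip
- key (a joint): how far the release key is pressed down, m: 0 as found, 0.008 fully down; about 5 N moves it, it stays where left. The notch is a gap in the rim 42 degrees wide (47 mm at 66 mm from the axis), open above and outward. The key fills its middle: 30 mm along the rim, 55 to 75 mm from the axis, its top 5 mm below the resting rim's top
- plunger (a joint): how far the plunger, a disc 44 mm across in the middle of the press, has come up, m: 0 while locked, 0.012 when the key is fully down; the key drives it
- tub: small open round cypress tub, 110 mm across, 66 mm high; origin at the centre of its underside; stands on the board beside the press
- paddle: flat wooden rice paddle lying on the robot's side of the board, 213 mm long along its own y, 62 mm wide, 8 mm thick
- dish: small white ceramic plate on the board, 80 mm across, 18 mm high
- bento: closed plastic bento case on the table, 110 x 190 x 55 mm
- cup: ceramic cup, 74 mm across, 75 mm high, on the far left corner of the board
- bowl: ceramic bowl, 110 mm across, 50 mm high, left of the board

How it is judged (in metres and radians):
On the way, in this order (a step that is already met when the one before it is completed fails the run):
1. the fingertip rests on the rim at the lug, the rim giving a little (value of joint rim above 0.0008 m and horizontal distance between the grasp point and rim_start below 0.025 m), for 0.1 s.
2. the fingertip sweeps along the rim, still pressing it lightly (value of joint rim above 0.0008 m and horizontal distance between the grasp point and rim_start above 0.028 m), for 0.05 s.
3. the key is pressed fully down inside the notch, the rim being up again (value of joint key above 0.0065 m and value of joint rim below 0.002 m), for 0.1 s.
At the end, for the whole second after the job is handed in: the key stays at least 6.5 mm down, the plunger at least 8.5 mm up, the rim has risen to within 1 mm, the press stands level within 12 mm of where it was, at its axis and at the rim (value of joint key above 0.0065 m and value of joint plunger above 0.0085 m and value of joint rim below 0.001 m and angle between press_mid's own z axis and vertical below 0.05 rad and distance of each of press_mid, rim_start from where it was at the start of the episode below 0.012 m); the robot touches nothing.
It fails at once if the rim is forced down to its stop (over 9 mm) (value of joint rim above 0.009 m).
It fails at once if the press is lifted by 8 mm, tipped, or shoved or turned by over 12 mm (at the axis or at the rim) (height (world z) of press_mid above 0.096 m or angle between press_mid's own z axis and vertical above 0.15 rad or distance of any of press_mid, rim_start from where it was at the start of the episode above 0.012 m).
It fails at once if another thing is moved over 20 mm or lifted (distance of any of tub, paddle, dish, bento, cup, bowl from where it was at the start of the episode above 0.02 m).
It also fails if it takes over 51 s, if anything falls off the work surface, if the arm or the gripper's body presses on something with over 40 N, if the wrist force passes 120 N, or if a joint passes its speed limit or range.

## Working session

There is one attempt and no reset: what is moved stays moved. The work goes in short steps, Python scripts to look and compute and a tool call to move; the robot and the scene stay as the last step left them, time stands still between calls to the robot, and variables do not carry over. Pictures are saved under pics/ and viewed, at most 13 in all, crops included, and the job is handed in when it is done.

Besides the shell and the picture viewer there is one more tool, called after "Request:" as a command line: name --argument value ..., lists and objects as JSON in quotes. servo_tool: Moves the arm, as the interface text tells. Shift numbers are shares of 0.025 m and turn numbers shares of 4 degrees, none past 1 either way. Its arguments: {"type":"object","properties":{"increments":{"type":"string"},"force":{"type":"number"}},"required":["increments"]}

```bash
mkdir -p pics; python3 - <<'E'
from plant import r
import cv2,numpy as np
for n in("top","scene"):
    cv2.imwrite(f"pics/{n}0.png",r.get_image(n))
    c=r.get_calibration(n);print(n,{k:np.round(v,4).tolist() if not isinstance(v,str) else v for k,v in c.items()})
s=r.state();print(s)
E
```

```text
top {'K': [[366.6639, 0.0, 261.9538], [0.0, 366.6639, 188.2698], [0.0, 0.0, 1.0]], 'origin': [372.2023, -15.4188, 1139.0352], 'attitude': [[-0.0078, 0.9903, -0.1386], [-0.9999, -0.009, -0.0078], [-0.009, 0.1385, 0.9903]]}
scene {'K': [[408.9611, 0.0, 255.7683], [0.0, 408.9611, 194.9568], [0.0, 0.0, 1.0]], 'origin': [1207.4849, 54.3973, 1268.3806], 'attitude': [[-0.1011, -0.8553, 0.5081], [0.9949, -0.0851, 0.0548], [-0.0036, 0.5111, 0.8595]]}
{'time': 0.1, 'joint_positions': array([ 7.15048623e+01,  1.36770065e+01, -8.12474361e-01,  7.55834843e+01,
        7.26447221e-04,  9.00011215e+01]), 'joint_vel': array([-0.07568937, -0.06402929,  0.11455612, -0.01775528, -0.08893628,
       -0.03007305]), 'joint_efforts': array([-4.43607778e-04, -5.39719963e+01,  3.46999884e+01,  1.34209837e-02,
        9.58065158e-06,  3.49093021e-06]), 'ee_pos': array([166.40837694, 497.496004  , 199.94416905]), 'eef_rot': array([[-9.48344365e-01,  3.17242483e-01, -4.16003488e-04],
       [ 3.17242755e-01,  9.48343601e-01, -1.20368584e-03],
       [ 1.26539597e-05, -1.27348278e-03, -9.99999189e-01]]), 'contact_force': array([-0.00857569,  0.3195561 , -0.42557316]), 'wrist_torque': array([-0.00028558,  0.0086073 ,  0.04907239]), 'finger_force': 0.0, 'grip_width': 85.54571540249523}
```

View pics/top0.png

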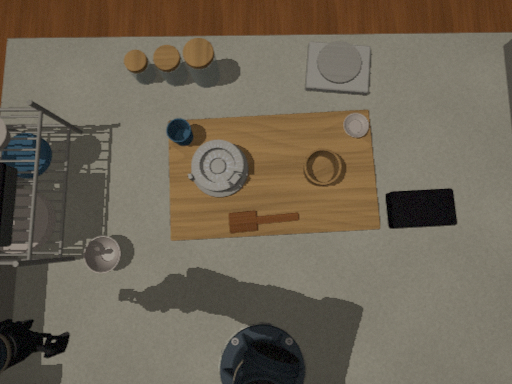

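View pics/scene0.png

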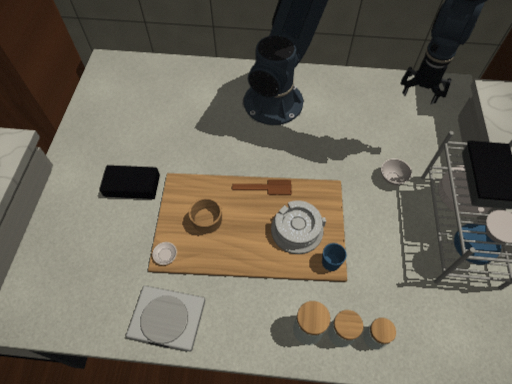

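```bash
python3 - <<'E'
import cv2,numpy as np
a=cv2.imread("pics/top0.png")[125:215,170:270];b=cv2.imread("pics/scene0.png")[190:270,255:355]
a=cv2.resize(a,(800,720),interpolation=3)[:600];b=cv2.resize(b,(750,600),interpolation=3)
cv2.imwrite("pics/a.png",a);cv2.imwrite("pics/b.png",b)
E
```

```text
(no output)
```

View pics/a.png

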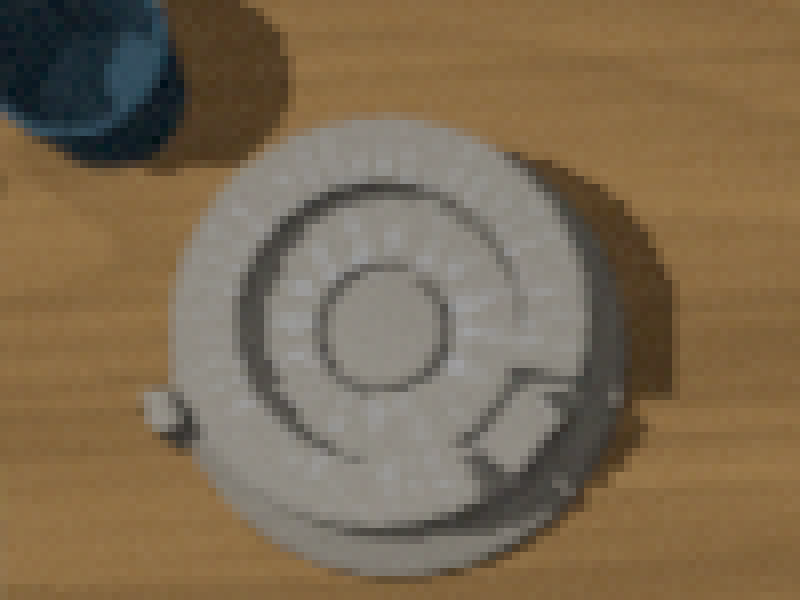

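View pics/b.png

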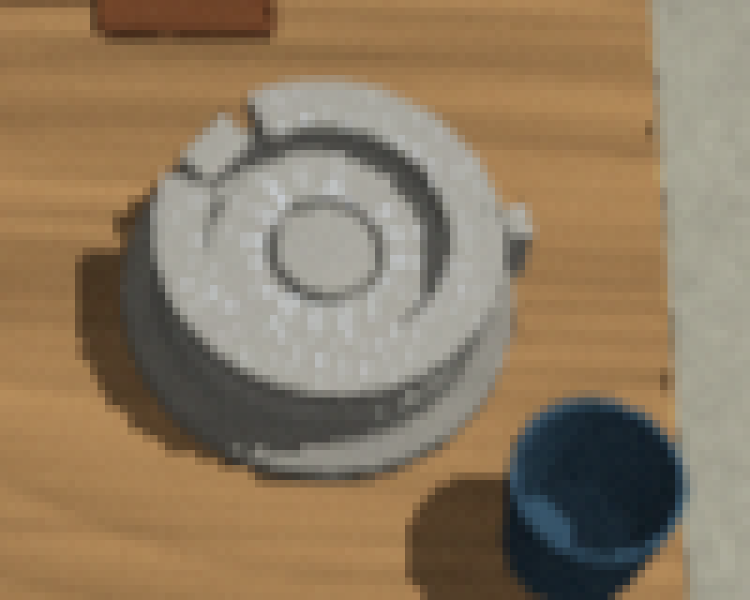

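```bash
cat >h.py <<'E'
from plant import r
import numpy as np
def P(n,u,v,z):
    c=r.get_calibration(n);K=np.array(c["K"]);d=np.linalg.inv(K)@[u,v,1];d=np.array(c["attitude"])@[d[0],-d[1],-d[2]]
    o=np.array(c["origin"]);return (o+d*(z-o[2])/d[2])[:2]
E
python3 - <<'E'
from h import *
import cv2
def crop(n,pts):
    s,o=(8,(170,125)) if n=="top" else (7.5,(255,190))
    return [((u+.5)/s-.5+o[0],(v+.5)/s-.5+o[1]) for u,v in pts]
rim={"top":[(172,324),(588,324),(390,118),(240,190),(545,190),(215,455)],"scene":[(150,236),(505,240),(325,78),(320,395),(455,130),(200,345)]}
from scipy.optimize import least_squares
for n,k,l in(("top",(522,430),(165,408)),("scene",(218,148),(518,222))):
    p=np.array([P(n,*q,88) for q in crop(n,rim[n])])
    f=least_squares(lambda c:np.hypot(*(p-c).T)-76,p.mean(0));c=f.x
    kk=P(n,*crop(n,[k])[0],83);ll=P(n,*crop(n,[l])[0],62)
    a=lambda v:np.degrees(np.arctan2(v[1],v[0]))
    print(n,c,f.fun.round(1),"key",kk,np.hypot(*(kk-c)),a(kk-c),"lug",ll,np.hypot(*(ll-c)),a(ll-c))
E
```

```text
top [588.883475   122.63421224] [ 1.1 -0.9  1.6 -2.5  1.4  1.1] key [550.07997469  71.9918688 ] 63.79936195685194 -127.46028880157591 lug [563.18536618 207.08565198] 88.27478955752561 106.92471680153393
scene [591.89433944 125.48223372] [0.4 0.5 1.  0.7 1.5 1.7] key [552.4156448   76.02109771] 63.28484262804357 -128.5960295223826 lug [564.86897443 210.71264309] 89.41248813787509 107.59308967790106
```

Request:
servo_tool --increments "0 0 0 0 0 0.98 1; 0 0 0 0 0 0.98 1; 0 0 0 0 0 0.98 1; 0 0 0 0 0 0.98 1; 0 0 0 0 0 0.98 1" --force 40

```text
time: 0.52
ee_pos: [166.4, 497.6, 200.1]
eef_rot: [[-0.785, 0.62, -0.0], [0.62, 0.785, -0.001], [-0.0, -0.001, -1.0]]
contact_force: [-0.3, -0.4, 0.3]
grip_width: 25.7
finger_force: 0.0
```

```bash
cat >>h.py <<'E'
C=np.array([590.4,124.0]);A0=107.2
def ring(a,z,R=66):
    t=np.radians(A0+a);return np.array([C[0]+R*np.cos(t),C[1]+R*np.sin(t),z])
def d(pts):
    "rows in tool axes for successive targets"
    s=r.state();p=s["ee_pos"];R=s["eef_rot"]
    print("at",p.round(1),"yaw y",np.degrees(np.arctan2(R[1,1],R[0,1])).round(1),"F",s["contact_force"].round(1),"t",round(s["time"],2),"g",round(s["grip_width"],1))
    for q in pts:
        v=R.T@(q-p)/25;n=int(np.ceil(abs(v).max()));print(np.round(q,1),n,"x",(v/n).round(3));p=q
E
python3 -c "
from h import *
d([np.array([300,280,200]),ring(0,130)])"
```

```text
at [166.4 497.6 200.1] yaw y 51.7 F [-0.3 -0.4  0.3] t 0.52 g 25.7
[300 280 200] 10 x [-0.959 -0.352  0.001]
[570.9 187.  130. ] 11 x [-0.982  0.345  0.255]
```

Request:
servo_tool --increments "-0.96 -0.35 0 0 0 0 1; -0.96 -0.35 0 0 0 0 1; -0.96 -0.35 0 0 0 0 1; -0.96 -0.35 0 0 0 0 1; -0.96 -0.35 0 0 0 0 1"

```text
time: 0.93
ee_pos: [234.2, 388.1, 200.1]
eef_rot: [[-0.787, 0.617, -0.0], [0.617, 0.787, -0.001], [-0.0, -0.001, -1.0]]
contact_force: [1.6, 0.5, -0.5]
grip_width: -0.1
finger_force: 0.0
```

Request:
servo_tool --increments "-0.96 -0.35 0 0 0 0 1; -0.96 -0.35 0 0 0 0 1; -0.96 -0.35 0 0 0 0 1; -0.96 -0.35 0 0 0 0 1; -0.96 -0.35 0 0 0 0 1"

```text
time: 1.35
ee_pos: [301.7, 279.7, 200.3]
eef_rot: [[-0.787, 0.617, -0.0], [0.617, 0.787, -0.0], [0.0, -0.0, -1.0]]
contact_force: [0.1, -0.1, -0.2]
grip_width: -0.1
finger_force: 0.0
```

Request:
servo_tool --increments "-0.98 0.34 0.25 0 0 0 1; -0.98 0.34 0.25 0 0 0 1; -0.98 0.34 0.25 0 0 0 1; -0.98 0.34 0.25 0 0 0 1; -0.98 0.34 0.25 0 0 0 1"

```text
time: 1.77
ee_pos: [425.0, 238.0, 168.8]
eef_rot: [[-0.787, 0.617, -0.0], [0.617, 0.787, -0.0], [0.0, -0.0, -1.0]]
contact_force: [-0.3, 0.6, 0.4]
grip_width: 0.2
finger_force: 0.0
```

Request:
servo_tool --increments "-0.98 0.34 0.25 0 0 0 1; -0.98 0.34 0.25 0 0 0 1; -0.98 0.34 0.25 0 0 0 1; -0.98 0.34 0.25 0 0 0 1; 0 0 0 0 0 0 1"

```text
time: 2.18
ee_pos: [525.2, 203.5, 142.2]
eef_rot: [[-0.786, 0.619, -0.0], [0.619, 0.786, -0.001], [-0.0, -0.001, -1.0]]
contact_force: [-0.6, -0.6, -0.5]
grip_width: 0.1
finger_force: 0.0
```

```bash
python3 -c "
from h import *
import cv2
d([ring(0,110)])
i=r.get_image('wrist');c=r.get_calibration('wrist');cv2.imwrite('pics/w.png',i);print(c)"
```

```text
at [525.2 203.5 142.2] yaw y 51.8 F [-0.6 -0.6 -0.5] t 2.18 g 0.1
[570.9 187.  110. ] 2 x [-0.921  0.307  0.644]
{'K': array([[282.50155883,   0.        , 255.56421129],
       [  0.        , 282.50155883, 188.89892804],
       [  0.        ,   0.        ,   1.        ]]), 'origin': array([471.97211758, 244.91663574, 316.16793168]), 'attitude': array([[ 0.61926417, -0.75849143, -0.20298433],
       [ 0.78518059,  0.59761037,  0.16233695],
       [-0.00182564, -0.25990882,  0.96563144]])}
```

View pics/w.png

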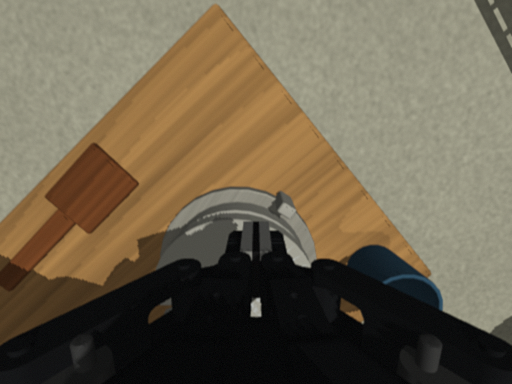

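Request:
servo_tool --increments "-0.92 0.31 0.64 0 0 0 1; -0.92 0.31 0.64 0 0 0 1; 0 0 0 0 0 0 1; 0 0 0 0 0 0 1"

```text
time: 2.57
ee_pos: [566.9, 188.6, 111.2]
eef_rot: [[-0.787, 0.618, -0.003], [0.618, 0.787, -0.001], [0.002, -0.002, -1.0]]
contact_force: [-0.3, 0.3, -0.3]
grip_width: 0.3
finger_force: 0.0
```

```bash
python3 -c "
from h import *
o=np.array([471.97211758, 244.91663574, 316.16793168]);A=np.array([[ 0.61926417, -0.75849143, -0.20298433],[ 0.78518059,  0.59761037,  0.16233695],[-0.00182564, -0.25990882,  0.96563144]])
v=A@[(286-255.56)/282.5,-(203-188.9)/282.5,-1];q=o+v*(62-o[2])/v[2];print('lug',q,np.hypot(*(q[:2]-C)),np.degrees(np.arctan2(*(q[:2]-C)[::-1])))
d([ring(0,94)]); d([ring(0,85)])"
```

```text
lug [554.01406825 216.22581721  62.        ] 99.14402346572196 111.53076474051424
at [566.9 188.6 111.2] yaw y 51.9 F [-0.3  0.3 -0.3] t 2.57 g 0.3
[570.9 187.   94. ] 1 x [-0.163  0.051  0.687]
at [566.9 188.6 111.2] yaw y 51.9 F [-0.3  0.3 -0.3] t 2.57 g 0.3
[570.9 187.   85. ] 2 x [-0.082  0.026  0.523]
```

Request:
servo_tool --increments "-0.1 0.03 0.6 0 0 0 1; 0 0 0 0 0 0 1; 0 0 0 0 0 0 1; 0 0 0 0 0 0 1"

```text
time: 2.9
ee_pos: [569.7, 188.4, 98.3]
eef_rot: [[-0.787, 0.616, 0.0], [0.616, 0.787, 0.0], [-0.0, 0.0, -1.0]]
contact_force: [-0.9, 0.1, 0.1]
grip_width: -0.1
finger_force: 0.0
```

```bash
python3 -c "
from h import *
d([ring(0,87)])"
```

```text
at [569.7 188.4  98.3] yaw y 51.9 F [-0.9  0.1  0.1] t 2.9 g -0.1
[570.9 187.   87. ] 1 x [-0.07  -0.016  0.452]
```

Request:
servo_tool --increments "-0.05 0 0.3 0 0 0 1; 0 0 0 0 0 0 1; 0 0 0 0 0 0 1; 0 0 0 0 0 0 1; 0 0 0 0 0 0 1"

```text
time: 3.32
ee_pos: [571.4, 187.2, 89.9]
eef_rot: [[-0.787, 0.617, 0.0], [0.617, 0.787, -0.0], [-0.0, 0.0, -1.0]]
contact_force: [0.3, -0.1, 0.7]
grip_width: -0.2
finger_force: 0.0
```

Request:
servo_tool --increments "0 0 0.1 0 0 0 1; 0 0 0 0 0 0 1; 0 0 0 0 0 0 1; 0 0 0 0 0 0 1"

```text
time: 3.65
ee_pos: [571.3, 187.1, 87.2]
eef_rot: [[-0.787, 0.617, -0.0], [0.617, 0.787, -0.0], [0.0, -0.0, -1.0]]
contact_force: [1.4, 1.2, 0.2]
grip_width: 0.2
finger_force: 0.0
```

Request:
servo_tool --increments "0 0 0.1 0 0 0 1; 0 0 0 0 0 0 1; 0 0 0 0 0 0 1; 0 0 0 0 0 0 1"

```text
time: 3.98
ee_pos: [571.3, 187.1, 84.7]
eef_rot: [[-0.787, 0.617, -0.0], [0.617, 0.787, -0.0], [0.0, -0.0, -1.0]]
contact_force: [-0.5, 0.2, 0.5]
grip_width: -0.1
finger_force: 0.0
```

Request:
servo_tool --increments "0 0 0.05 0 0 0 1; 0 0 0 0 0 0 1; 0 0 0 0 0 0 1"

```text
time: 4.23
ee_pos: [571.3, 187.1, 83.4]
eef_rot: [[-0.787, 0.617, -0.0], [0.617, 0.787, -0.0], [0.0, -0.0, -1.0]]
contact_force: [0.1, 0.1, 0.5]
grip_width: -0.2
finger_force: 0.0
```

Request:
servo_tool --increments "0 0 0.05 0 0 0 1; 0 0 0 0 0 0 1; 0 0 0 0 0 0 1"

```text
time: 4.48
ee_pos: [571.3, 187.1, 82.2]
eef_rot: [[-0.787, 0.617, -0.0], [0.617, 0.787, -0.0], [0.0, -0.0, -1.0]]
contact_force: [1.3, 0.1, 0.3]
grip_width: 0.0
finger_force: 0.0
```

```bash
python3 - <<'E'
from h import *
import cv2
i=r.get_image('scene');j=r.get_image('top')
c=np.hstack([cv2.resize(i[190:270,265:345],(400,400),interpolation=3),cv2.resize(j[130:210,175:255],(400,400),interpolation=3)])
cv2.imwrite('pics/c.png',c)
cal=r.get_calibration('scene')
for n,(s,ox,oy,off) in {'scene':(5,265,190,0),'top':(5,175,130,400)}.items():
    cal=r.get_calibration(n)
    for q in ([571.3,187.1,82.2],):
        v=np.array(cal['attitude']).T@(np.array(q)-cal['origin']);u=np.array(cal['K'])@[v[0],-v[1],-v[2]];u=u[:2]/u[2]
        print(n,u,((u[0]-ox)*s+off,(u[1]-oy)*s))
F=[]
d([])
E
```

```text
scene [317.20120416 217.42528247] (np.float64(261.0060207879775), np.float64(137.1264123668594))
top [195.64525298 171.58369362] (np.float64(503.2262648773615), np.float64(207.918468084997))
at [571.3 187.1  82.2] yaw y 51.9 F [-0.7  0.6 -0.4] t 4.58 g -0.1
```

View pics/c.png

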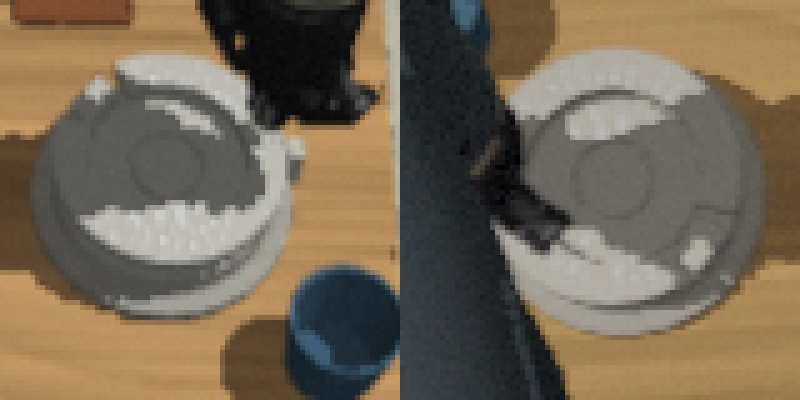

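```bash
python3 - <<'E'
from h import *
import cv2
for z in (70,85,100,115,130): print(z,"top",P('top',204.5,177.5,z).round(),"scene",P('scene',317.5,213.5,z).round())
def proj(n,q):
    cal=r.get_calibration(n);v=np.array(cal['attitude']).T@(np.array(q)-cal['origin']);u=np.array(cal['K'])@[v[0],-v[1],-v[2]];return u[:2]/u[2]
s=r.state();R=s['eef_rot']
for k in (0,19,73): print(k,proj('wrist',s['ee_pos']-R[:,2]*k).round(1), proj('top',s['ee_pos']-R[:,2]*k).round(1),proj('scene',s['ee_pos']-R[:,2]*k).round(1))
w=r.get_image('wrist');t=r.get_image('top');sc=r.get_image('scene')
cv2.imwrite('pics/e.png',np.hstack([cv2.resize(w[140:300,180:340],(400,400),interpolation=2),cv2.resize(t[140:190,180:230],(400,400),interpolation=0)]))
E
```

```text
70 top [556. 163.] scene [550. 189.]
85 top [553. 160.] scene [558. 187.]
100 top [550. 158.] scene [566. 186.]
115 top [548. 155.] scene [575. 184.]
130 top [545. 153.] scene [583. 182.]
0 [255.5 216.9] [195.6 171.6] [317.2 217.4]
19 [255.5 228.4] [194.4 170.4] [318.  214.7]
73 [255.4 281.2] [190.6 166.7] [320.2 206.6]
```

View pics/e.png

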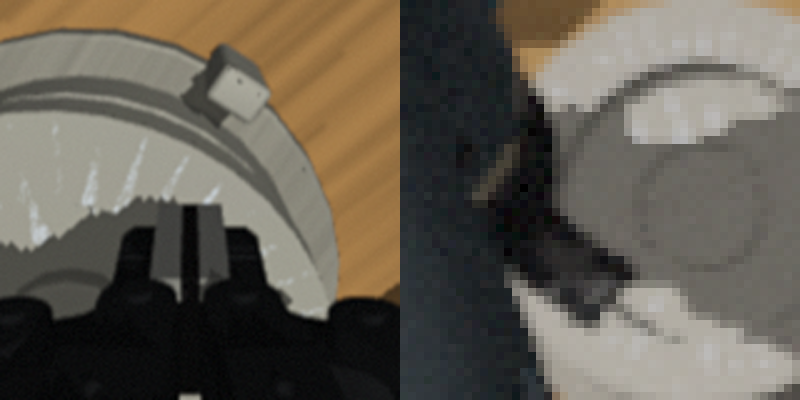

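Request:
servo_tool --increments "0 0 0.04 0 0 0 1; 0 0 0 0 0 0 1; 0 0 0 0 0 0 1"

```text
time: 4.98
ee_pos: [571.3, 187.1, 81.2]
eef_rot: [[-0.787, 0.617, -0.0], [0.617, 0.787, -0.0], [0.0, -0.0, -1.0]]
contact_force: [0.2, -0.4, -0.1]
grip_width: -0.3
finger_force: 0.0
```

Request:
servo_tool --increments "0 0 0.04 0 0 0 1; 0 0 0 0 0 0 1; 0 0 0 0 0 0 1"

```text
time: 5.23
ee_pos: [571.3, 187.1, 80.2]
eef_rot: [[-0.787, 0.617, -0.0], [0.617, 0.787, -0.0], [0.0, -0.0, -1.0]]
contact_force: [1.6, -0.3, -0.5]
grip_width: 0.1
finger_force: 0.0
```

Request:
servo_tool --increments "0 0 0.04 0 0 0 1; 0 0 0 0 0 0 1; 0 0 0 0 0 0 1"

```text
time: 5.48
ee_pos: [571.2, 187.2, 79.2]
eef_rot: [[-0.787, 0.617, -0.0], [0.617, 0.787, -0.0], [0.0, -0.0, -1.0]]
contact_force: [0.5, 0.2, 0.5]
grip_width: -0.0
finger_force: 0.0
```

Request:
servo_tool --increments "0 0 0.04 0 0 0 1; 0 0 0 0 0 0 1; 0 0 0 0 0 0 1"

```text
time: 5.73
ee_pos: [571.3, 187.1, 78.2]
eef_rot: [[-0.787, 0.617, -0.0], [0.617, 0.787, -0.0], [0.0, -0.0, -1.0]]
contact_force: [0.1, -0.6, -0.5]
grip_width: 0.3
finger_force: 0.0
```

Request:
servo_tool --increments "0 0 0.04 0 0 0 1; 0 0 0 0 0 0 1; 0 0 0 0 0 0 1"

```text
time: 5.98
ee_pos: [571.3, 187.1, 77.2]
eef_rot: [[-0.787, 0.617, -0.0], [0.617, 0.787, -0.0], [0.0, -0.0, -1.0]]
contact_force: [-0.5, -0.5, -0.8]
grip_width: 0.1
finger_force: 0.0
```

```bash
python3 - <<'E'
from h import *
import cv2
d([])
t=r.get_image('top');sc=r.get_image('scene');w=r.get_image('wrist')
cv2.imwrite('pics/f.png',np.hstack([cv2.resize(w[150:270,210:330],(400,400),interpolation=2),cv2.resize(sc[190:240,280:330],(400,400),interpolation=0)]))
E
```

```text
at [571.3 187.1  77.2] yaw y 51.9 F [-0.5 -0.5 -0.8] t 5.98 g 0.1
```

View pics/f.png

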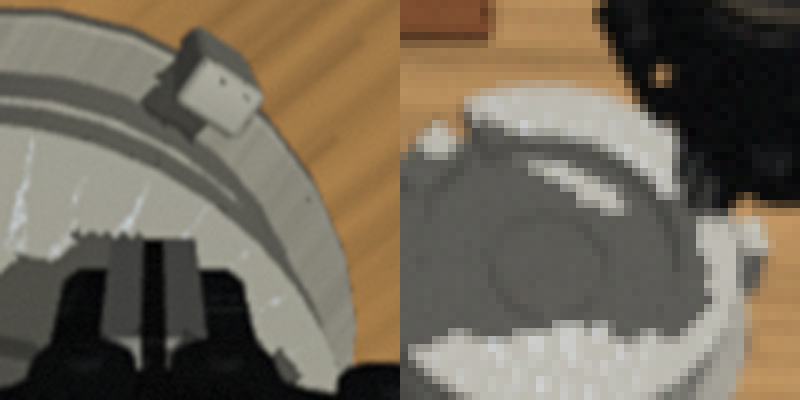

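Request:
servo_tool --increments "0 0 0.04 0 0 0 1; 0 0 0 0 0 0 1; 0 0 0 0 0 0 1"

```text
time: 6.38
ee_pos: [571.3, 187.1, 76.2]
eef_rot: [[-0.787, 0.617, -0.0], [0.617, 0.787, -0.0], [0.0, -0.0, -1.0]]
contact_force: [-0.2, -0.6, 0.1]
grip_width: -0.1
finger_force: 0.0
```

Request:
servo_tool --increments "0 0 0.04 0 0 0 1; 0 0 0 0 0 0 1; 0 0 0 0 0 0 1"

```text
time: 6.63
ee_pos: [571.3, 187.1, 75.2]
eef_rot: [[-0.787, 0.617, -0.0], [0.617, 0.787, -0.0], [0.0, -0.0, -1.0]]
contact_force: [-0.2, -0.3, -0.6]
grip_width: -0.2
finger_force: 0.0
```

Request:
servo_tool --increments "0 0 0.04 0 0 0 1; 0 0 0 0 0 0 1; 0 0 0 0 0 0 1"

```text
time: 6.88
ee_pos: [571.2, 187.1, 74.2]
eef_rot: [[-0.787, 0.617, -0.0], [0.617, 0.787, -0.0], [0.0, -0.0, -1.0]]
contact_force: [-0.4, -1.4, 0.1]
grip_width: -0.2
finger_force: 0.0
```

Request:
servo_tool --increments "0 0 0.06 0 0 0 1; 0 0 0 0 0 0 1; 0 0 0 0 0 0 1"

```text
time: 7.13
ee_pos: [571.2, 187.1, 72.6]
eef_rot: [[-0.787, 0.617, -0.0], [0.617, 0.787, -0.0], [0.0, -0.0, -1.0]]
contact_force: [0.7, 0.6, 0.4]
grip_width: 0.1
finger_force: 0.0
```

Request:
servo_tool --increments "0 0 0.06 0 0 0 1; 0 0 0 0 0 0 1; 0 0 0 0 0 0 1"

```text
time: 7.38
ee_pos: [571.3, 187.1, 71.2]
eef_rot: [[-0.787, 0.617, -0.0], [0.617, 0.787, -0.0], [0.0, -0.0, -1.0]]
contact_force: [-0.7, 0.4, 1.0]
grip_width: 0.1
finger_force: 0.0
```

```bash
python3 - <<'E'
from h import *
import cv2
d([])
cv2.imwrite('pics/g.png',r.get_image('wrist'));cv2.imwrite('pics/gs.png',r.get_image('scene'))
E
```

```text
at [571.3 187.1  71.2] yaw y 51.9 F [-0.7  0.4  1. ] t 7.38 g 0.1
```

Request:
servo_tool --increments "0 0 0.04 0 0 0 1; 0 0 0 0 0 0 1; 0 0 0 0 0 0 1"

```text
time: 7.73
ee_pos: [571.3, 187.1, 70.2]
eef_rot: [[-0.787, 0.617, -0.0], [0.617, 0.787, -0.0], [0.0, -0.0, -1.0]]
contact_force: [-0.8, -0.9, 0.5]
grip_width: -0.0
finger_force: 0.0
```

Request:
servo_tool --increments "0 0 0.04 0 0 0 1; 0 0 0 0 0 0 1; 0 0 0 0 0 0 1"

```text
time: 7.98
ee_pos: [571.3, 187.1, 69.2]
eef_rot: [[-0.787, 0.617, -0.0], [0.617, 0.787, -0.0], [0.0, -0.0, -1.0]]
contact_force: [0.3, -0.0, -0.5]
grip_width: -0.1
finger_force: 0.0
```

```bash
python3 - <<'E'
from h import *
import cv2
s=r.state();cal=r.get_calibration('wrist');w=r.get_image('wrist')
A=np.array(cal['attitude']);K=np.array(cal['K'])
def proj(q):
    v=(np.atleast_2d(q)-cal['origin'])@A;u=np.c_[v[:,0],-v[:,1],-v[:,2]]@K.T;return u[:,:2]/u[:,2:]
x0,y0,S=130,100,4
big=cv2.resize(w[y0:y0+150,x0:x0+200],(800,600),interpolation=2)
t=np.radians(np.arange(0,361,3))
def ln(p,c): cv2.polylines(big,[((proj(p)-[x0,y0]+.5)*S).astype(int)],False,c,1)
for R,z,c in((76,88,(0,0,255)),(52,88,(0,255,0)),(88,25,(255,0,0))): ln(np.c_[C[0]+R*np.cos(t),C[1]+R*np.sin(t),0*t+z],c)
p=s['ee_pos'];E=s['eef_rot']
for k in(0,10,19):
    q=[p-E[:,2]*k+E@[a,b,0] for a,b in((-11,-4),(11,-4),(11,4),(-11,4),(-11,-4))];ln(np.array(q),(0,255,255))
ln(np.array([ring(0,88),ring(0,62,90)]),(255,0,255))
cv2.imwrite('pics/h.png',big);print(cal['origin'],p)
E
```

```text
[519.63604655 227.79003611 242.58262932] [571.27723755 187.14237562  69.18999903]
```

View pics/h.png

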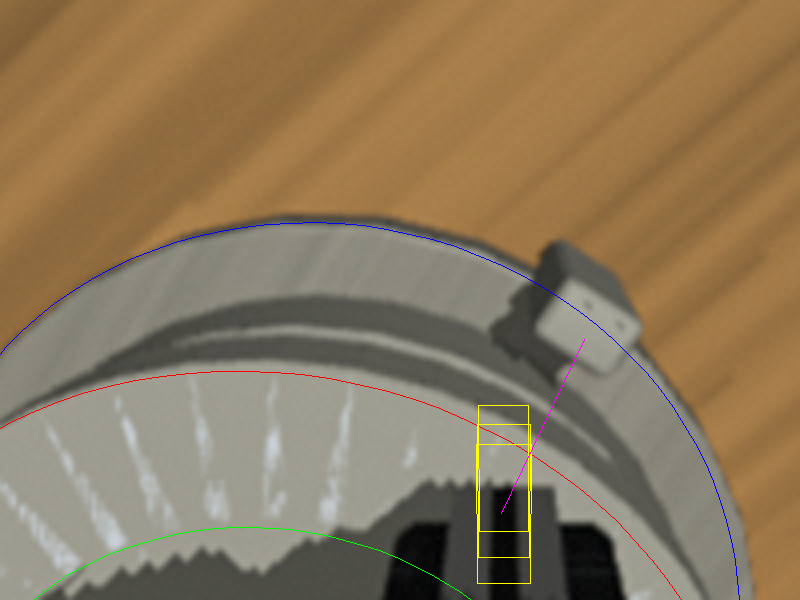

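Request:
servo_tool --increments "0 0 0.06 0 0 0 1; 0 0 0 0 0 0 1; 0 0 0 0 0 0 1"

```text
time: 8.28
ee_pos: [571.2, 187.1, 67.6]
eef_rot: [[-0.787, 0.617, -0.0], [0.617, 0.787, -0.0], [0.0, -0.0, -1.0]]
contact_force: [0.3, 0.6, -0.4]
grip_width: -0.1
finger_force: 0.0
```

Request:
servo_tool --increments "0 0 0.06 0 0 0 1; 0 0 0 0 0 0 1; 0 0 0 0 0 0 1"

```text
time: 8.53
ee_pos: [571.3, 187.1, 66.1]
eef_rot: [[-0.787, 0.617, -0.0], [0.617, 0.787, -0.0], [0.0, -0.0, -1.0]]
contact_force: [1.0, 0.0, -0.4]
grip_width: -0.2
finger_force: 0.0
```

Request:
servo_tool --increments "0 0 0.06 0 0 0 1; 0 0 0 0 0 0 1; 0 0 0 0 0 0 1"

```text
time: 8.78
ee_pos: [571.2, 187.1, 64.6]
eef_rot: [[-0.787, 0.617, -0.0], [0.617, 0.787, -0.0], [0.0, -0.0, -1.0]]
contact_force: [-0.1, -0.2, 0.8]
grip_width: 0.1
finger_force: 0.0
```

Request:
servo_tool --increments "0 0 0.06 0 0 0 1; 0 0 0 0 0 0 1; 0 0 0 0 0 0 1"

```text
time: 9.03
ee_pos: [571.3, 187.1, 63.2]
eef_rot: [[-0.787, 0.617, -0.0], [0.617, 0.787, -0.0], [0.0, -0.0, -1.0]]
contact_force: [0.2, -0.3, 0.6]
grip_width: -0.1
finger_force: 0.0
```

Request:
servo_tool --increments "0 0 0.06 0 0 0 1; 0 0 0 0 0 0 1; 0 0 0 0 0 0 1"

```text
time: 9.28
ee_pos: [571.3, 187.1, 61.6]
eef_rot: [[-0.787, 0.617, -0.0], [0.617, 0.787, -0.0], [0.0, -0.0, -1.0]]
contact_force: [0.2, -0.6, -0.0]
grip_width: -0.1
finger_force: 0.0
```

Request:
servo_tool --increments "0 0 0.06 0 0 0 1; 0 0 0 0 0 0 1; 0 0 0 0 0 0 1"

```text
time: 9.53
ee_pos: [571.2, 187.1, 60.1]
eef_rot: [[-0.787, 0.617, -0.0], [0.617, 0.787, -0.0], [0.0, -0.0, -1.0]]
contact_force: [-0.5, 0.0, 0.6]
grip_width: -0.3
finger_force: 0.0
```

```bash
python3 - <<'E'
from h import *
import cv2
def panel(n,x0,y0,wd,S):
    s=r.state();cal=r.get_calibration(n);w=r.get_image(n)
    A=np.array(cal['attitude']);K=np.array(cal['K'])
    def proj(q):
        v=(np.atleast_2d(q)-cal['origin'])@A;u=np.c_[v[:,0],-v[:,1],-v[:,2]]@K.T;return u[:,:2]/u[:,2:]
    big=cv2.resize(w[y0:y0+wd,x0:x0+wd],(wd*S,wd*S),interpolation=2)
    big=cv2.convertScaleAbs(big,alpha=1.6,beta=15)
    t=np.radians(np.arange(0,361,3))
    px=lambda p:((proj(p)-[x0,y0]+.5)*S).astype(int)
    for R,z,c in((76,88,(0,0,255)),(52,88,(0,255,0))): cv2.polylines(big,[px(np.c_[C[0]+R*np.cos(t),C[1]+R*np.sin(t),0*t+z])],False,c,1)
    for k in range(0,50,10):
        a=px(s['ee_pos']-s['eef_rot'][:,2]*k)[0];cv2.circle(big,tuple(int(i) for i in a),2,(0,255,255),-1)
    return big
cv2.imwrite('pics/i.png',np.hstack([panel('scene',280,180,50,8),panel('wrist',190,150,100,4)]))
E
```

```text
(no output)
```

View pics/i.png

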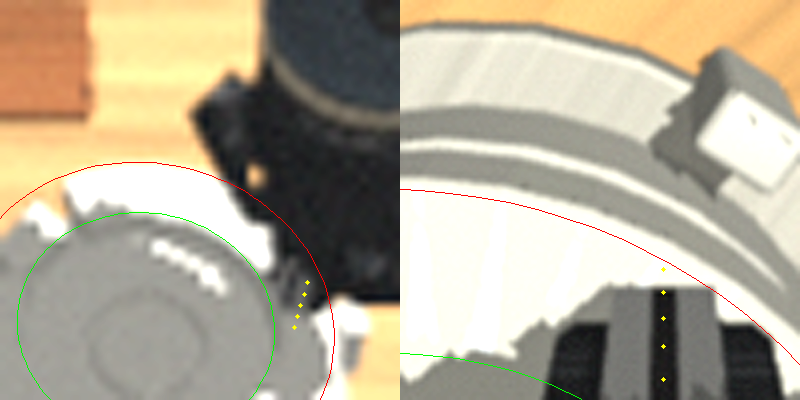

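Request:
servo_tool --increments "0 0 0.04 0 0 0 1; 0 0 0 0 0 0 1; 0 0 0 0 0 0 1"

```text
time: 9.88
ee_pos: [571.3, 187.1, 59.2]
eef_rot: [[-0.787, 0.617, -0.0], [0.617, 0.787, -0.0], [-0.0, -0.0, -1.0]]
contact_force: [0.1, 0.2, -0.5]
grip_width: 0.3
finger_force: 0.0
```

Request:
servo_tool --increments "0 0 0.04 0 0 0 1; 0 0 0 0 0 0 1; 0 0 0 0 0 0 1"

```text
time: 10.13
ee_pos: [571.3, 187.1, 58.2]
eef_rot: [[-0.787, 0.617, -0.0], [0.617, 0.787, -0.0], [0.0, -0.0, -1.0]]
contact_force: [0.4, 0.5, 0.2]
grip_width: 0.1
finger_force: 0.0
```

Request:
servo_tool --increments "0 0 0.04 0 0 0 1; 0 0 0 0 0 0 1; 0 0 0 0 0 0 1"

```text
time: 10.38
ee_pos: [571.4, 187.2, 57.3]
eef_rot: [[-0.787, 0.617, 0.0], [0.617, 0.787, -0.0], [-0.0, 0.0, -1.0]]
contact_force: [1.1, 0.7, 0.6]
grip_width: -0.0
finger_force: 0.2
```

Request:
servo_tool --increments "0 0 0.04 0 0 0 1; 0 0 0 0 0 0 1; 0 0 0 0 0 0 1"

```text
time: 10.63
ee_pos: [571.5, 187.2, 56.4]
eef_rot: [[-0.787, 0.617, 0.0], [0.617, 0.787, 0.0], [-0.0, 0.0, -1.0]]
contact_force: [-0.7, 0.0, 2.6]
grip_width: -0.2
finger_force: 1.1
```

Request:
servo_tool --increments "0 0 0.05 0 0 0 1; 0 0 0 0 0 0 1; 0 0 0 0 0 0 1; 0 0 0 0 0 0 1"

```text
time: 10.97
ee_pos: [571.4, 187.2, 55.1]
eef_rot: [[-0.787, 0.617, 0.0], [0.617, 0.787, 0.0], [-0.0, 0.0, -1.0]]
contact_force: [0.5, 0.4, 3.5]
grip_width: -0.3
finger_force: 1.6
```

```bash
python3 - <<'E'
from h import *
s=r.state();z=s['ee_pos'][2];print(s['contact_force'],s['finger_force'])
d([ring(a,z) for a in range(6,126,6)])
E
```

```text
[0.51381259 0.40270791 3.516293  ] 1.5658334558429488
at [571.4 187.2  55.1] yaw y 51.9 F [0.5 0.4 3.5] t 10.97 g -0.3
[564.4 184.7  55.1] 1 x [ 0.159 -0.254 -0.   ]
[558.2 181.6  55.1] 1 x [ 0.12  -0.249 -0.   ]
[552.4 177.9  55.1] 1 x [ 0.093 -0.26  -0.   ]
[546.9 173.7  55.1] 1 x [ 0.065 -0.268 -0.   ]
[542.  168.8  55.1] 1 x [ 0.037 -0.274 -0.   ]
[537.6 163.5  55.1] 1 x [ 0.008 -0.276 -0.   ]
[533.7 157.8  55.1] 1 x [-0.021 -0.276 -0.   ]
[530.5 151.7  55.1] 1 x [-0.049 -0.272 -0.   ]
[527.9 145.3  55.1] 1 x [-0.078 -0.265 -0.   ]
[526.  138.6  55.1] 1 x [-0.105 -0.256 -0.   ]
[524.9 131.8  55.1] 1 x [-0.131 -0.243 -0.   ]
[524.4 124.9  55.1] 1 x [-0.156 -0.228 -0.   ]
[524.7 118.   55.1] 1 x [-0.179 -0.211 -0.   ]
[525.7 111.2  55.1] 1 x [-0.2   -0.191 -0.   ]
[527.4 104.5  55.1] 1 x [-0.219 -0.169  0.   ]
[529.7  98.   55.1] 1 x [-0.235 -0.145  0.   ]
[532.8  91.8  55.1] 1 x [-0.249 -0.12   0.   ]
[536.5  86.   55.1] 1 x [-0.26  -0.093  0.   ]
[540.7  80.5  55.1] 1 x [-0.268 -0.065  0.   ]
[545.6  75.6  55.1] 1 x [-0.274 -0.037  0.   ]
```

Request:
servo_tool --increments "0.08 -0.13 0 0 0 0 1; 0.08 -0.13 0 0 0 0 1; 0.06 -0.125 0 0 0 0 1; 0.06 -0.125 0 0 0 0 1; 0 0 0 0 0 0 1"

```text
time: 11.38
ee_pos: [557.2, 181.1, 55.1]
eef_rot: [[-0.787, 0.617, -0.0], [0.617, 0.787, -0.0], [0.0, -0.0, -1.0]]
contact_force: [0.1, 0.3, 3.2]
grip_width: 0.2
finger_force: 1.6
```

Request:
servo_tool --increments "0.047 -0.13 0 0 0 0 1; 0.047 -0.13 0 0 0 0 1; 0.033 -0.134 0 0 0 0 1; 0.033 -0.134 0 0 0 0 1; 0 0 0 0 0 0 1"

```text
time: 11.8
ee_pos: [545.9, 173.0, 55.0]
eef_rot: [[-0.787, 0.617, -0.001], [0.617, 0.787, -0.0], [0.0, -0.001, -1.0]]
contact_force: [0.1, 0.3, 3.0]
grip_width: 0.1
finger_force: 1.6
```

Request:
servo_tool --increments "0.019 -0.137 0 0 0 0 1; 0.019 -0.137 0 0 0 0 1; 0.004 -0.138 0 0 0 0 1; 0.004 -0.138 0 0 0 0 1; 0 0 0 0 0 0 1"

```text
time: 12.22
ee_pos: [536.6, 162.8, 55.0]
eef_rot: [[-0.787, 0.617, -0.001], [0.617, 0.787, -0.0], [0.0, -0.001, -1.0]]
contact_force: [-0.4, 0.7, 3.9]
grip_width: -0.2
finger_force: 1.6
```

Request:
servo_tool --increments "-0.01 -0.138 0 0 0 0 1; -0.01 -0.138 0 0 0 0 1; -0.025 -0.136 0 0 0 0 1; -0.025 -0.136 0 0 0 0 1; 0 0 0 0 0 0 1"

```text
time: 12.63
ee_pos: [529.7, 150.8, 55.0]
eef_rot: [[-0.787, 0.617, -0.001], [0.617, 0.787, -0.001], [0.0, -0.001, -1.0]]
contact_force: [-0.6, 0.3, 3.5]
grip_width: 0.1
finger_force: 1.6
```

Request:
servo_tool --increments "-0.039 -0.132 0 0 0 0 1; -0.039 -0.132 0 0 0 0 1; -0.052 -0.128 0 0 0 0 1; -0.052 -0.128 0 0 0 0 1; 0 0 0 0 0 0 1"

```text
time: 13.05
ee_pos: [525.5, 137.8, 55.0]
eef_rot: [[-0.787, 0.617, -0.0], [0.617, 0.787, -0.001], [-0.0, -0.001, -1.0]]
contact_force: [-0.2, 0.2, 3.7]
grip_width: 0.3
finger_force: 1.6
```

```bash
python3 - <<'E'
from h import *
s=r.state();p=s['ee_pos'];z=p[2];v=p[:2]-C;a=(np.degrees(np.arctan2(v[1],v[0]))-A0)%360;print(a,np.hypot(*v),s['finger_force'])
d([ring(b,z) for b in np.arange(a+3,140,3)])
E
```

```text
60.79560493440009 66.38903706748802 1.6034981853431418
at [525.5 137.8  55. ] yaw y 51.9 F [-0.2  0.2  3.7] t 13.05 g 0.3
[525.2 134.3  55. ] 1 x [-0.078 -0.116  0.   ]
[524.8 130.9  55. ] 1 x [-0.07  -0.119  0.   ]
[524.5 127.5  55. ] 1 x [-0.077 -0.115  0.   ]
[524.4 124.   55. ] 1 x [-0.082 -0.111  0.   ]
[524.5 120.6  55. ] 1 x [-0.088 -0.106  0.   ]
[524.8 117.1  55. ] 1 x [-0.094 -0.102  0.   ]
[525.2 113.7  55. ] 1 x [-0.099 -0.097  0.   ]
[525.8 110.3  55. ] 1 x [-0.104 -0.091  0.   ]
[526.6 106.9  55. ] 1 x [-0.108 -0.086  0.   ]
[527.6 103.6  55. ] 1 x [-0.113 -0.08   0.   ]
[528.8 100.4  55. ] 1 x [-0.117 -0.074  0.   ]
[530.1  97.2  55. ] 1 x [-0.12  -0.068  0.   ]
[531.6  94.   55. ] 1 x [-0.124 -0.061  0.   ]
[533.2  91.   55. ] 1 x [-0.127 -0.055  0.   ]
[535.   88.1  55. ] 1 x [-0.13  -0.048  0.   ]
[537.   85.2  55. ] 1 x [-0.132 -0.041  0.   ]
[539.1  82.5  55. ] 1 x [-0.134 -0.034  0.   ]
[541.3  79.8  55. ] 1 x [-0.135 -0.027  0.   ]
[543.7  77.3  55. ] 1 x [-0.137 -0.02   0.   ]
[546.2  75.   55. ] 1 x [-0.138 -0.013  0.   ]
[548.9  72.7  55. ] 1 x [-0.138 -0.006  0.   ]
[551.6  70.6  55. ] 1 x [-0.138  0.001  0.   ]
[554.4  68.7  55. ] 1 x [-0.138  0.009  0.   ]
[557.4  66.8  55. ] 1 x [-0.137  0.016  0.   ]
[560.4  65.2  55. ] 1 x [-0.136  0.023 -0.   ]
[563.6  63.7  55. ] 1 x [-0.135  0.03  -0.   ]
```

Request:
servo_tool --increments "-0.078 -0.116 0 0 0 0 1; -0.07 -0.119 0 0 0 0 1; -0.077 -0.115 0 0 0 0 1; -0.082 -0.111 0 0 0 0 1; 0 0 0 0 0 0 1"

```text
time: 13.47
ee_pos: [524.5, 124.0, 55.0]
eef_rot: [[-0.787, 0.617, -0.0], [0.617, 0.787, -0.0], [-0.0, -0.001, -1.0]]
contact_force: [-0.4, 0.1, 4.0]
grip_width: -0.5
finger_force: 1.6
```

Request:
servo_tool --increments "-0.088 -0.106 0 0 0 0 1; -0.094 -0.102 0 0 0 0 1; -0.099 -0.097 0 0 0 0 1; -0.104 -0.091 0 0 0 0 1; 0 0 0 0 0 0 1"

```text
time: 13.88
ee_pos: [526.1, 110.2, 55.0]
eef_rot: [[-0.787, 0.617, -0.0], [0.617, 0.787, -0.001], [-0.0, -0.001, -1.0]]
contact_force: [-0.5, 0.6, 3.6]
grip_width: 0.1
finger_force: 1.6
```

Request:
servo_tool --increments "-0.108 -0.086 0 0 0 0 1; -0.113 -0.08 0 0 0 0 1; -0.117 -0.074 0 0 0 0 1; -0.12 -0.068 0 0 0 0 1; 0 0 0 0 0 0 1"

```text
time: 14.3
ee_pos: [530.6, 97.1, 54.9]
eef_rot: [[-0.787, 0.617, -0.0], [0.617, 0.787, -0.001], [-0.0, -0.001, -1.0]]
contact_force: [-0.3, 0.4, 3.8]
grip_width: 0.1
finger_force: 1.6
```

Request:
servo_tool --increments "-0.124 -0.061 0 0 0 0 1; -0.127 -0.055 0 0 0 0 1; 0 0 0 0 0 0 1"

```text
time: 14.55
ee_pos: [533.7, 91.1, 54.9]
eef_rot: [[-0.787, 0.617, -0.0], [0.617, 0.787, -0.0], [-0.0, -0.0, -1.0]]
contact_force: [-0.6, 0.4, 3.6]
grip_width: -0.1
finger_force: 1.6
```

Request:
servo_tool --increments "-0.13 -0.048 0 0 0 0 1; 0 0 0 0 0 0 1; 0 0 0 0 0 0 1"

```text
time: 14.8
ee_pos: [535.5, 88.4, 55.0]
eef_rot: [[-0.787, 0.617, 0.0], [0.617, 0.787, -0.001], [-0.0, -0.0, -1.0]]
contact_force: [-1.1, -0.6, 3.7]
grip_width: -0.1
finger_force: 1.6
```

Request:
servo_tool --increments "-0.132 -0.041 0 0 0 0 1; 0 0 0 0 0 0 1; 0 0 0 0 0 0 1"

```text
time: 15.05
ee_pos: [537.4, 85.8, 55.0]
eef_rot: [[-0.787, 0.617, -0.0], [0.617, 0.787, -0.0], [-0.0, -0.0, -1.0]]
contact_force: [-1.2, 0.8, 3.3]
grip_width: -0.0
finger_force: 1.5
```

At about 108° the tip still rides the rim; go on in small steps.

Request:
servo_tool --increments "-0.134 -0.034 0 0 0 0 1; 0 0 0 0 0 0 1; 0 0 0 0 0 0 1"

```text
time: 15.3
ee_pos: [539.7, 82.7, 54.9]
eef_rot: [[-0.787, 0.617, 0.0], [0.617, 0.787, -0.001], [-0.001, -0.0, -1.0]]
contact_force: [1.4, -0.8, 0.8]
grip_width: -0.2
finger_force: 0.7
```

Request:
servo_tool --increments "-0.135 -0.027 0 0 0 0 1; 0 0 0 0 0 0 1; 0 0 0 0 0 0 1"

```text
time: 15.55
ee_pos: [541.7, 80.4, 54.8]
eef_rot: [[-0.787, 0.617, -0.0], [0.617, 0.787, -0.0], [0.0, -0.0, -1.0]]
contact_force: [0.0, 0.7, 0.5]
grip_width: -0.2
finger_force: 0.0
```

Request:
servo_tool --increments "-0.137 -0.02 0 0 0 0 1; 0 0 0 0 0 0 1; 0 0 0 0 0 0 1"

```text
time: 15.8
ee_pos: [544.2, 77.9, 55.0]
eef_rot: [[-0.787, 0.617, -0.0], [0.617, 0.787, -0.0], [-0.0, -0.0, -1.0]]
contact_force: [-0.2, 0.2, 0.3]
grip_width: 0.1
finger_force: 0.0
```

Request:
servo_tool --increments "-0.138 -0.013 0 0 0 0 1; 0 0 0 0 0 0 1; 0 0 0 0 0 0 1"

```text
time: 16.05
ee_pos: [546.7, 75.5, 55.0]
eef_rot: [[-0.787, 0.617, 0.0], [0.617, 0.787, -0.0], [-0.0, -0.0, -1.0]]
contact_force: [-0.2, -0.9, -0.3]
grip_width: -0.1
finger_force: 0.0
```

Request:
servo_tool --increments "-0.18 0 0 0 0 0 1; 0 0 0 0 0 0 1; 0 0 0 0 0 0 1"

```text
time: 16.3
ee_pos: [550.3, 72.7, 55.0]
eef_rot: [[-0.787, 0.617, 0.0], [0.617, 0.787, -0.0], [-0.0, -0.0, -1.0]]
contact_force: [-1.1, 0.7, 0.3]
grip_width: 0.5
finger_force: 0.0
```

Request:
servo_tool --increments "0 0 0.08 0 0 0 1; 0 0 0 0 0 0 1; 0 0 0 0 0 0 1"

```text
time: 16.55
ee_pos: [550.0, 72.9, 52.8]
eef_rot: [[-0.787, 0.617, -0.0], [0.617, 0.787, -0.0], [0.0, -0.0, -1.0]]
contact_force: [0.6, -0.4, 0.4]
grip_width: 0.0
finger_force: 0.0
```

Request:
servo_tool --increments "0 0 0.04 0 0 0 1; 0 0 0 0 0 0 1; 0 0 0 0 0 0 1"

```text
time: 16.8
ee_pos: [550.1, 72.9, 52.1]
eef_rot: [[-0.787, 0.617, 0.0], [0.617, 0.787, -0.0], [-0.0, -0.0, -1.0]]
contact_force: [-1.1, -0.8, 1.4]
grip_width: -0.1
finger_force: 0.7
```

Request:
servo_tool --increments "0 0 0.04 0 0 0 1; 0 0 0 0 0 0 1; 0 0 0 0 0 0 1"

```text
time: 17.05
ee_pos: [550.1, 72.9, 51.1]
eef_rot: [[-0.787, 0.617, 0.0], [0.617, 0.787, -0.0], [-0.0, -0.0, -1.0]]
contact_force: [-1.1, 0.2, 4.6]
grip_width: 0.2
finger_force: 2.2
```

Key contacted at ee z ≈ 52.3, as expected (5 mm below the rim). Now press it down about 8 mm.

Request:
servo_tool --increments "0 0 0.06 0 0 0 1; 0 0 0 0 0 0 1; 0 0 0.06 0 0 0 1; 0 0 0 0 0 0 1; 0 0 0 0 0 0 1"

```text
time: 17.47
ee_pos: [550.1, 72.9, 48.0]
eef_rot: [[-0.787, 0.617, -0.0], [0.617, 0.787, -0.0], [-0.0, -0.0, -1.0]]
contact_force: [-1.8, -0.5, 2.9]
grip_width: -0.4
finger_force: 1.7
```

Request:
servo_tool --increments "0 0 0.06 0 0 0 1; 0 0 0 0 0 0 1; 0 0 0.04 0 0 0 1; 0 0 0 0 0 0 1; 0 0 0 0 0 0 1"

```text
time: 17.88
ee_pos: [550.1, 72.9, 45.5]
eef_rot: [[-0.787, 0.617, -0.0], [0.617, 0.787, -0.0], [-0.0, -0.0, -1.0]]
contact_force: [-1.9, -0.8, 2.9]
grip_width: 0.1
finger_force: 1.9
```

Request:
servo_tool --increments "0 0 0.04 0 0 0 1; 0 0 0 0 0 0 1; 0 0 0 0 0 0 1; 0 0 0 0 0 0 1"

```text
time: 18.22
ee_pos: [550.1, 72.9, 44.5]
eef_rot: [[-0.787, 0.617, -0.0], [0.617, 0.787, -0.0], [-0.0, -0.0, -1.0]]
contact_force: [-1.7, -1.0, 3.6]
grip_width: 0.1
finger_force: 2.0
```

Request:
servo_tool --increments "0 0 0.04 0 0 0 1; 0 0 0 0 0 0 1; 0 0 0 0 0 0 1; 0 0 0 0 0 0 1"

```text
time: 18.55
ee_pos: [550.2, 72.8, 44.0]
eef_rot: [[-0.787, 0.617, 0.0], [0.617, 0.787, -0.0], [-0.0, 0.0, -1.0]]
contact_force: [-2.8, -0.8, 9.4]
grip_width: 0.1
finger_force: 4.6
```

Request:
servo_tool --increments "0 0 0.02 0 0 0 1; 0 0 0 0 0 0 1; 0 0 0 0 0 0 1; 0 0 0 0 0 0 1"

```text
time: 18.88
ee_pos: [550.2, 72.7, 43.8]
eef_rot: [[-0.787, 0.617, 0.001], [0.617, 0.787, -0.0], [-0.001, 0.0, -1.0]]
contact_force: [-4.5, -1.9, 12.9]
grip_width: -0.4
finger_force: 6.5
```

Request:
servo_tool --increments "0 0 -0.2 0 0 0 1; 0 0 -0.4 0 0 0 1; 0 0 -0.8 0 0 0 1; 0 0 -1 0 0 0 1; 0 0 -1 0 0 0 1"

```text
time: 19.3
ee_pos: [549.8, 72.9, 129.0]
eef_rot: [[-0.787, 0.617, -0.001], [0.617, 0.787, -0.0], [0.001, -0.001, -1.0]]
contact_force: [0.8, 0.2, 0.2]
grip_width: 0.1
finger_force: 0.0
```

Request:
servo_tool --increments "0.9 0.3 -0.8 0 0 0 1; 0.9 0.3 -0.8 0 0 0 1; 0.9 0 0 0 0 0 1; 0.9 0 0 0 0 0 1; 0 0 0 0 0 0 1"

```text
time: 19.72
ee_pos: [486.2, 142.0, 169.0]
eef_rot: [[-0.788, 0.615, -0.0], [0.615, 0.788, 0.001], [0.001, 0.0, -1.0]]
contact_force: [0.8, -0.7, -0.7]
grip_width: 0.1
finger_force: 0.0
```

Request:
servo_tool --increments "0.9 0 -0.5 0 0 0 1; 0.9 0 0 0 0 0 1; 0.9 0 0 0 0 0 1; 0.9 0 0 0 0 0 1; 0 0 0 0 0 0 1"

```text
time: 20.13
ee_pos: [415.6, 197.0, 181.0]
eef_rot: [[-0.788, 0.616, -0.001], [0.616, 0.788, 0.001], [0.001, -0.0, -1.0]]
contact_force: [0.4, 0.2, 0.3]
grip_width: 0.2
finger_force: 0.0
```

```bash
python3 - <<'E'
from h import *
import cv2
d([])
a=cv2.resize(r.get_image('top')[125:215,170:270],(400,360),interpolation=3);b=cv2.resize(r.get_image('scene')[185:275,255:355],(400,360),interpolation=3)
cv2.imwrite('pics/j.png',np.hstack([a,b]))
E
```

```text
at [415.6 197.  181. ] yaw y 52.0 F [0.4 0.2 0.3] t 20.13 g 0.2
```

View pics/j.png

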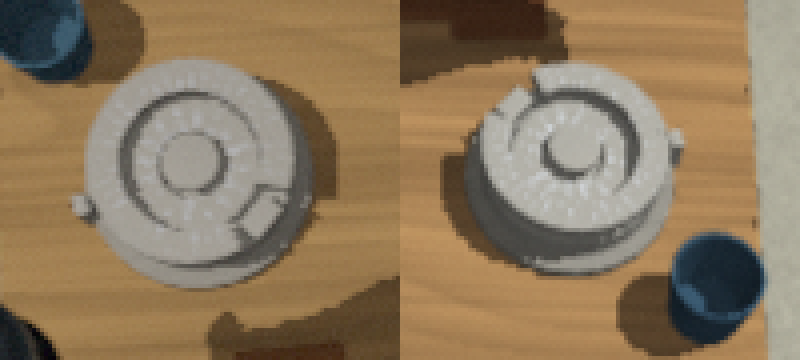

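The picture shows the plunger risen (it casts a shadow at (195,160) and (575,150)), the key sunk in its notch at (262,213), and the press where it was.

```bash
python3 -c "
from plant import r
print(r.close_job())"
```

```text
the job is handed in; nothing more can be done
None
```

I swept the rim counterclockwise from the lug and found the notch at about 125°. I pressed the key about 8 mm, down to its stop; in the last picture the plunger is up, the rim free and the press in place. The job is handed in, but no verdict came back.

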